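Press a batch of heel lifts with the sliding sled

ROBOT

A 6-joint arm with a two-finger parallel gripper is mounted at the origin on the work surface. World frame = base frame: x ahead of the robot, y to its left, z up, the work surface at z = 0. Lengths are in mm, angles in rad, forces in N, time in s.
With the tool pointing down it reaches from about 400 to 925 mm from the base axis. Payload 12.5 kg.
Tool frame: the origin (TCP) lies between the finger pads; the fingertips stand env.tip_extent ahead of it and the grasp point (between the pads) lies 11 mm behind it (env.tip_extent is the distance from the TCP to the fingertips, in mm); z points along the fingers, y is the line along which they close (so a half turn about z gives the same grasp; the last joint's range is limited). The gripper opens to 95 mm and grips with 3 to 60 N. Pads are 20 mm wide; open, the fingers measure 119 mm over their backs; the gripper's body (75 mm by 180 mm) begins 59 mm behind the grasp point.
Start: joints at [-1.331, 0.491, 1.559, -0, 1.092, -0.106], TCP at [211.867, -588.012, 222.661] pointing down, gripper open.
Joint ranges: [-3.1, 3.1], [-0.84, 2.19], [0.05, 2.79], [-1.13, 4.28], [0.06, 2.93], [-2.69, 2.69]. Speed limits (rad/s): [2.22, 2.22, 2.79, 3.14, 3.14, 3.14].

INTERFACE

Orientations are given as [roll, pitch, yaw] about the fixed x, y, z axes, in that order (R = Rz(yaw) Ry(pitch) Rx(roll)).
In Python, from cell import env gives the robot as it stands.
- The arm moves only by the tool carry_out, never from a script. Its argument "motion" is a list of rows, each a list of 5 numbers: the shift along the tool's x, y, z in mm, then the turn about the tool's z in degrees, then the closure, from 0 (fully open) to 1 (shut). A call has 1 to 12 rows; each row shifts and turns the commanded pose from where the row before left it, along the tool's axes as they then stand; what a row does not reach is not made up. A row lasts 1/10 s, in which the tool goes at most 50 mm and 8.59 degrees, less where a joint would pass 70% of its speed; a pose out of reach is approached as far as the arm can. A call with a gripper value outside its range is refused whole. The fingers move at their own pace and stop on an object; the grip force is fixed at half the most. Time passes only in rows, so rows that do not move let the fingers close. It gives the time, the measured TCP pose, the force, the opening and the grip force at its end, in the units of the state.
- env.state(): the state, without advancing time (a new reading comes with each control period).
- env.read_camera(name): name is "side" or "top" or "wrist"; returns a dict with "color" (384x512x3 uint8, red, green, blue), "K" (3x3 intrinsics, pixels), "dist" ([k1, k2, p1, p2, k3] as OpenCV has them; the pictures are not rectified), "R" (3x3) and "t" (3): a world point X has camera coordinates R X + t; the wrist camera has in their place "hand_eye" (4x4, takes a point from camera to tool coordinates, whose origin is the TCP and whose axes are the flange's). Camera axes: x right, y down, z forward; pixel columns grow to the right and rows downward; lengths in mm; the calibration is good to about 2 mm. A picture is of the moment at which its call begins: read the wrist's pose just before it. There is no depth.
- env.job_done(): hands the job in; it is judged then, once.
The state is a dict: "t": time; "joints": joint angles; "qvel": joint speeds; "tau": joint torques, N m; "eef_pos": TCP position; "tcp_rot": TCP orientation; "ft_force": force on the tool from outside, world axes, zero at the start; "moment": the same for the moment, N m; "opening": opening from 0.0 (shut) to 1.0 (fully open); "grip_force": force on a finger pad.
Only numpy, scipy, OpenCV 4.12 (cv2) and the standard library are available. Lean on these libraries where they do the work, as an engineer would, in place of code of your own. Each camera call takes 0.05 s, during which the arm holds its last target. There are 200 camera calls.

TASK

Load every heel lift from the blue bin, red side up, into the pockets of the press sled (one to a pocket, any pockets), slide the sled away along its dog-leg track until it is fully in under the overhanging press head, and only then push the red plunger on top of the head down to its stop and let it spring back up. Slide the sled back to its loading bay and into the near half where it started, and then put all the lifts flat and red side up on the floor of the yellow tray, not stacked. Always slide the sled, never lift it out of its track, and leave the other things on the bench alone.

Things in the scene. Friction and masses are not known exactly. Their poses are not given: they have to be found in the camera images.
- press: Fixed press, black C-frame on a plate. Origin under the plate, z up, x roughly away from the robot. Plate top z 6 mm, guide walls to z 18. The track floor is an L: loading bay x -63..63, y -34..184 mm, and lane x -3..63, y -184..-34. The rest (x -68..-3, y -184..-34) is solid to z 18, its inner corner bevelled 12 mm. Red pressure pad under the head, carried by the plunger.
- bay (a point): Point on the track floor where the sled's origin is when it is parked in the near half of the bay, press (-30, 75, 6) mm. To go in, the sled slides 60 mm along press +x, across the bay (to its far wall, x 30 to 35), then along press -y down the lane. The bay's near wall stops the sled's origin at press x -35.
- home (a point): Point on the track floor, press (30, -79, 6) mm: where the sled's origin is when it touches the lane's end wall, fully in (within 8 mm counts).
- lip (a point): Middle of the underside of the yellow lip on the head's open face, press (30, -45, 38) mm; lifts in the sled pass 6 mm below it. Behind it the head hangs over the lane, x 0..60, y -48..-184, underside z 46, top z 86 mm; a column to z 86 stands at y -184..-228. The pad comes down 12 mm and then just meets lifts lying flat in the pockets.
- plunger (a joint): Spring plunger of the press: 0 m up, 0.012 m at its stop, pressed straight down; needs about 4 N to start and 9 N at the stop; springs back when let go.
- plunger_top (a point): Centre of the flat top of the red round plunger knob (38 mm across, 16 mm high), at press (30, -110) mm, 139.5 mm above the table when up; press here from above.
- sled: Loose steel sled 56 (x) by 210 (y) mm, 6 mm thick, 0.45 kg, in the track with 5 mm play each side in the lane, 4 mm at each end of the bay; axes along the press's. Origin: centre of its underside. Blue pockets at sled y -86, -52, -18, 16 mm, x 0: inside 42 (x) by 30 (y), floor z 6, walls to z 12 mm.
- handle (a point): Top centre of the sled's upright handle (black, yellow band near the top) at sled (0, 85, 48) mm; 14 (x) by 30 (y) mm, 42 mm tall: pinch it across x from above.
- bin: Fixed blue bin 134 (x) by 184 (y) mm, 14 mm high, 4 mm walls and floor, divided by three walls into four compartments side by side along y (centres y = -67, -22, 22, 67 mm). Holds the lifts at the start. Origin at the centre of its underside.
- tray: Loose open yellow tray 134 (x) by 184 (y) mm, 14 mm high, 4 mm walls and floor, 0.5 kg, no dividers. Origin at the centre of its underside. May be anywhere on the table near its start.
- heel1: Heel lift: a small rectangular block 36 (x) by 24 (y) by 20 (z) mm, black with a red top layer, about 40 g. Origin at the centre of its underside, z up. None if it is absent this time.
- heel2: Heel lift: a small rectangular block 36 (x) by 24 (y) by 20 (z) mm, black with a red top layer, about 40 g. Origin at the centre of its underside, z up. None if it is absent this time.
- heel3: Heel lift: a small rectangular block 36 (x) by 24 (y) by 20 (z) mm, black with a red top layer, about 40 g. Origin at the centre of its underside, z up. None if it is absent this time.
- heel4: Heel lift: a small rectangular block 36 (x) by 24 (y) by 20 (z) mm, black with a red top layer, about 40 g. Origin at the centre of its underside, z up. None if it is absent this time.
- spray: Bystander: spray can 52 mm across, 150 mm high; origin at the centre of its underside.
- tin: Bystander: flat red polish tin 68 mm across, 24 mm high; origin at the centre of its underside.
- jar: Bystander: jar 52 mm across, 70 mm high; origin at the centre of its underside.
- hammer: Bystander: hammer 260 mm long lying along its x.
- brush: Bystander: brush 180 mm long lying along its x.
- tape: Bystander: cardboard tape roll 80 mm across, 20 mm high; origin at the centre of its underside.
There are look-alikes about, which are no part of the job. Leave any green or pink look-alike of the sled alone.

How it is judged (in metres and radians):
On the way, in this order (a step that is already met when the one before it is completed fails the run):
1. every lift sits flat in a pocket of the sled (x of heel1 in the frame of sled between -0.008 and 0.008 m and y of heel1 in the frame of sled between -0.105 and 0.036 m and z of heel1 in the frame of sled between 0.002 and 0.009 m and angle between each of heel1, heel2, heel3, heel4's own z axis and vertical below 0.12 rad and x of heel2 in the frame of sled between -0.008 and 0.008 m and y of heel2 in the frame of sled between -0.105 and 0.036 m and z of heel2 in the frame of sled between 0.002 and 0.009 m and x of heel3 in the frame of sled between -0.008 and 0.008 m and y of heel3 in the frame of sled between -0.105 and 0.036 m and z of heel3 in the frame of sled between 0.002 and 0.009 m and x of heel4 in the frame of sled between -0.008 and 0.008 m and y of heel4 in the frame of sled between -0.105 and 0.036 m and z of heel4 in the frame of sled between 0.002 and 0.009 m), for 0.2 s.
2. the loaded sled is fully in under the press head (all of step 1 and y of sled in the frame of press below -0.071 m and x of sled in the frame of press between 0.02 and 0.04 m), for 0.2 s.
3. the plunger is pressed to its stop on the loaded sled (all of step 2 and value of joint plunger above 0.0105 m), for 0.1 s.
4. the plunger is up again and the sled is back in the near half of the loading bay (x of sled in the frame of press below -0.02 m and y of sled in the frame of press above 0.066 m and value of joint plunger below 0.002 m), for 0.2 s.
At the end, for the whole second after the job is handed in: Every lift present lies flat (within 7 degrees, red side up) on the tray's floor and at rest; the sled lies flat in the track in the near half of the loading bay (press x below -20 mm, where -35 is the wall); the plunger is up (below 2 mm) (all of step 4 and x of heel1 in the frame of tray between -0.063 and 0.063 m and y of heel1 in the frame of tray between -0.088 and 0.088 m and z of heel1 in the frame of tray between 0 and 0.008 m and angle between each of heel1, heel2, heel3, heel4's own z axis and vertical below 0.12 rad and linear speed of each of heel1, heel2, heel3, heel4, sled below 0.02 m/s and x of heel2 in the frame of tray between -0.063 and 0.063 m and y of heel2 in the frame of tray between -0.088 and 0.088 m and z of heel2 in the frame of tray between 0 and 0.008 m and x of heel3 in the frame of tray between -0.063 and 0.063 m and y of heel3 in the frame of tray between -0.088 and 0.088 m and z of heel3 in the frame of tray between 0 and 0.008 m and x of heel4 in the frame of tray between -0.063 and 0.063 m and y of heel4 in the frame of tray between -0.088 and 0.088 m and z of heel4 in the frame of tray between 0 and 0.008 m and z of sled in the frame of press below 0.009 m); the robot touches nothing.
It fails at once if the sled is lifted out of its track (more than 10 mm) (z of sled in the frame of press above 0.016 m).
It fails at once if the plunger is pushed down while the sled is not in under the head (value of joint plunger above 0.008 m and y of sled in the frame of press above -0.06 m).
It fails at once if a bystander is moved by more than 30 mm (distance of any of spray, tin, jar, hammer, brush, tape from where it was at the start of the episode above 0.03 m).
Of heel1, heel2, heel3, heel4 only 2 to 4 are there at a start; the rules pass over those that are not, and their reading is None.
At some moment in a run one of tray, heel1, heel2, heel3, heel4 may be knocked a few centimetres aside while the robot is not near it.
Once in a run the grip may slacken for a moment while it holds something.
It also fails if it takes over 210 s, if anything falls off the work surface, if the arm or the gripper's body presses on something with over 40 N, if the wrist force passes 120 N, or if a joint passes its speed limit or range.

## Working session

There is one attempt and no reset: what is moved stays moved. The work goes in short steps, Python scripts to look and compute and a tool call to move; the robot and the scene stay as the last step left them, time stands still between calls to the robot, and variables do not carry over. Pictures are saved under pics/ and viewed, at most 14 in all, crops included, and the job is handed in when it is done.

Besides the shell and the picture viewer there is one more tool, called after "Call:" as name(argument=value, ...), one argument or row to a line, values as JSON. carry_out: Moves the arm, as the interface text tells. Its arguments: {"type":"object","properties":{"motion":{"type":"array"}},"required":["motion"]}

```bash
ls; mkdir -p pics; python3 - <<'E'
from cell import env
import cv2
print(env.state(), env.tip_extent)
for n in ("top","side"):
    d=env.read_camera(n)
    cv2.imwrite(f"pics/{n}0.png",d["color"][:,:,::-1])
    print(n,d["K"],d["dist"],d["R"],d["t"])
d=env.read_camera("wrist");print(d["hand_eye"],d["K"],d["dist"])
E
```

```text
pics
{'t': 0.0, 'joints': array([-1.33056766e+00,  4.91565432e-01,  1.55944009e+00, -1.98973107e-05,
        1.09171875e+00, -1.05620950e-01]), 'qvel': array([-1.96506274e-03, -3.07722256e-05,  3.39001561e-04,  7.78255248e-04,
       -1.14209322e-04, -1.54080350e-03]), 'tau': array([-2.86168543e-04, -6.12654090e+01, -2.58186883e+01,  6.92525133e-02,
        4.81729140e-02, -1.24153994e-04]), 'eef_pos': array([ 211.82078817, -587.76032622,  222.06132432]), 'tcp_rot': array([-3.14046548e+00, -1.01751866e-04,  3.45858737e-01]), 'ft_force': array([0.01999302, 0.42472072, 0.15107945]), 'moment': array([ 0.02538664, -0.06892012,  0.03541903]), 'grip_force': 0.0, 'opening': 1.005640554459064} 8.0
top [[478.42494138   0.         263.92716791]
 [  0.         478.42494138 194.60499218]
 [  0.           0.           1.        ]] [0.01982631 0.         0.         0.         0.        ] [[ 0.05800815 -0.99829865 -0.00590426]
 [-0.97711889 -0.0555632  -0.20530805]
 [ 0.20463069  0.01767871 -0.97867959]] [  -6.28004699  480.32662265 1541.27062583]
side [[380.38763004   0.         258.93530956]
 [  0.         380.38763004 193.77667466]
 [  0.           0.           1.        ]] [-0.03251824  0.          0.          0.          0.        ] [[-0.82054965 -0.57149817  0.00938689]
 [-0.3504167   0.49001356 -0.79818222]
 [ 0.45155997 -0.65823746 -0.60234296]] [383.93142969 234.40930357 985.51896116]
[[ 1.63666783e-04 -9.64545642e-01 -2.63916044e-01  7.42908981e+01]
 [ 9.99999576e-01 -8.13313531e-05  9.17392181e-04  7.15101204e-01]
 [-9.06331278e-04 -2.63916083e-01  9.64545219e-01 -1.62338878e+02]
 [ 0.00000000e+00  0.00000000e+00  0.00000000e+00  1.00000000e+00]] [[335.90423369   0.         258.45748428]
 [  0.         335.90423369 187.25877747]
 [  0.           0.           1.        ]] [-0.09378811  0.          0.          0.          0.        ]
```

View pics/top0.png

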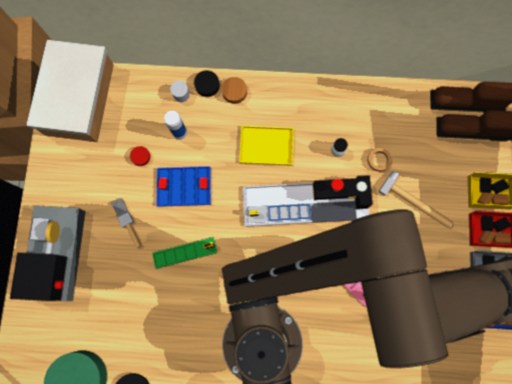

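View pics/side0.png

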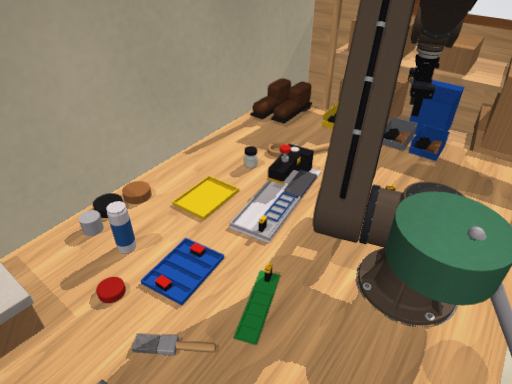

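```bash
cat > h.py <<'E'
import numpy as np, cv2
from cell import env
from scipy.spatial.transform import Rotation as Ro
def cam(n):
    """picture with world->camera R,t"""
    s=env.state(); d=env.read_camera(n)
    if n=="wrist":
        T=np.eye(4); T[:3,:3]=Ro.from_euler("xyz",s["tcp_rot"]).as_matrix(); T[:3,3]=s["eef_pos"]
        M=np.linalg.inv(T@d["hand_eye"]); d["R"],d["t"]=M[:3,:3],M[:3,3]
    return d
def ray(d,uv):
    p=cv2.undistortPoints(np.array(uv,float).reshape(-1,1,2),d["K"],d["dist"])[:,0]
    v=np.c_[p,np.ones(len(p))]@d["R"]; c=-d["R"].T@d["t"]
    return c,v
def on_plane(d,uv,z):
    c,v=ray(d,uv); return (c+v*((z-c[2])/v[:,2])[:,None])[:,:2]
def proj(d,X):
    return cv2.projectPoints(np.array(X,float).reshape(-1,3),cv2.Rodrigues(d["R"])[0],np.array(d["t"],float),d["K"],d["dist"])[0][:,0]
def mask(d,col):
    h=cv2.cvtColor(d["color"],cv2.COLOR_RGB2HSV); H,S,V=[h[...,i].astype(int) for i in range(3)]
    m={"red":((H<8)|(H>172))&(S>180)&(V>70),"blue":(H>100)&(H<128)&(S>140)&(V>50),"yellow":(H>24)&(H<34)&(S>170)&(V>90)}[col]
    return m.astype(np.uint8)
def blobs(d,col,amin=20):
    cs,_=cv2.findContours(mask(d,col),cv2.RETR_EXTERNAL,cv2.CHAIN_APPROX_NONE)
    return [c[:,0].astype(float) for c in cs if cv2.contourArea(c)>amin]
def rect(d,c,z):
    """min-area rectangle of a contour cast on plane z: centre, size, angle(deg)"""
    r=cv2.minAreaRect(on_plane(d,c,z).astype(np.float32)); return [np.round(x,1) for x in r]
E
python3 - <<'E'
from h import *
d=cam("top")
for c in blobs(d,"blue",100): print("blue",c.mean(0),rect(d,c,14))
for c in blobs(d,"yellow",15): print("yel",c.mean(0),rect(d,c,14))
for c in blobs(d,"red",15): print("red",c.mean(0).round(),rect(d,c,24), rect(d,c,139.5)[0])
im=d["color"][:,:,::-1]
cv2.imwrite("pics/crop1.png",cv2.resize(im[160:240,145:385],None,fx=3.3,fy=3.3,interpolation=cv2.INTER_CUBIC))
E
```

```text
blue [180.46078431 185.41666667] [array([502.5, 300. ]), array([131.2, 178.9]), np.float64(5.1)]
yel [253.68421053 212.36842105] [array([423.8,  53.5]), array([10.3, 23.7]), np.float64(3.3)]
yel [266.22857143 144.82857143] [array([664.8,  24.3]), array([136.5, 185.5]), np.float64(0.5)]
red [ 58. 284.] [array([149.6, 672.1]), array([22.3, 26.2]), np.float64(3.1)] [149.9 622.5]
red [492. 229.] [array([ 413.8, -732.5]), array([138.3, 118. ]), np.float64(89.2)] [ 394.9 -679.5]
red [337. 184.] [array([ 534.4, -223.7]), array([38.3, 41. ]), np.float64(3.2)] [ 506.6 -207.8]
red [203. 183.] [array([515.5, 231.1]), array([31.9, 20.4]), np.float64(4.7)] [489.2 213.7]
red [163. 183.] [array([505.9, 368.4]), array([35.5, 23.8]), np.float64(5.7)] [480.3 341. ]
red [140. 156.] [array([596.8, 457. ]), array([65.1, 65.3]), np.float64(6.1)] [564.5 423.1]
```

View pics/crop1.png

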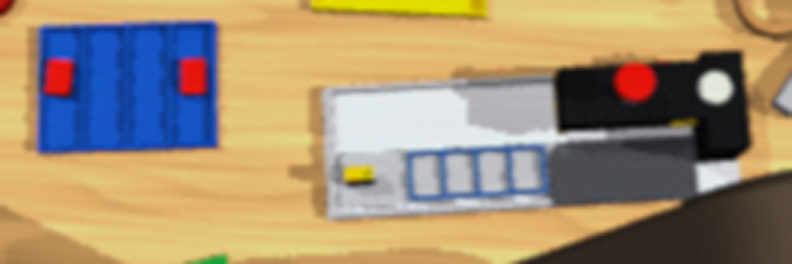

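Call:
carry_out(
  motion=[
    [33, -30, 0, 0, 0],
    [33, -30, 0, 0, 0],
    [33, -30, 0, 0, 0],
    [33, -30, 0, 0, 0],
    [33, -30, 0, 0, 0],
    [33, -30, 0, 0, 0],
    [33, -30, 0, 0, 0],
    [33, -30, 0, 0, 0],
    [33, -30, 0, 0, 0],
    [33, -30, 0, 0, 0],
    [33, -30, 0, 8, 0],
    [33, -30, 0, 8, 0],
  ],
)

```text
t: 1.4
eef_pos: [464.9, -121.2, 222.8]
tcp_rot: [3.141, 0.0, 0.079]
ft_force: [-0.4, -0.7, 0.7]
opening: 1.001
grip_force: 0.0
```

Call:
carry_out(
  motion=[
    [0, -30, 0, 0, 0],
    [0, 0, 0, 0, 0],
    [0, 0, 0, 0, 0],
    [0, 0, 0, 0, 0],
  ],
)

```text
t: 1.8
eef_pos: [462.1, -93.9, 222.7]
tcp_rot: [3.141, -0.0, 0.084]
ft_force: [0.4, 0.3, 0.1]
opening: 1.0
grip_force: 0.0
```

```bash
python3 - <<'E'
from h import *
d=cam("wrist")
for c in blobs(d,"red",30): print("red",c.mean(0).round(), rect(d,c,139.5))
for c in blobs(d,"yellow",15): print("yel",c.mean(0).round(),rect(d,c,54))
im=d["color"][:,:,::-1]
cv2.imwrite("pics/w1.png",cv2.resize(im,(800,600),interpolation=cv2.INTER_CUBIC))
E
```

```text
red [411. 149.] [array([ 508.6, -206.1]), array([40.6, 36.6]), np.float64(82.6)]
red [424. 104.] [array([ 542.2, -209.8]), array([2.2, 8.4]), np.float64(6.2)]
yel [119. 198.] [array([419.4,  51.2]), array([12.1, 29.3]), np.float64(4.9)]
yel [162.  15.] [array([602.4,   9.6]), array([ 30.4, 164.9]), np.float64(2.9)]
```

View pics/w1.png

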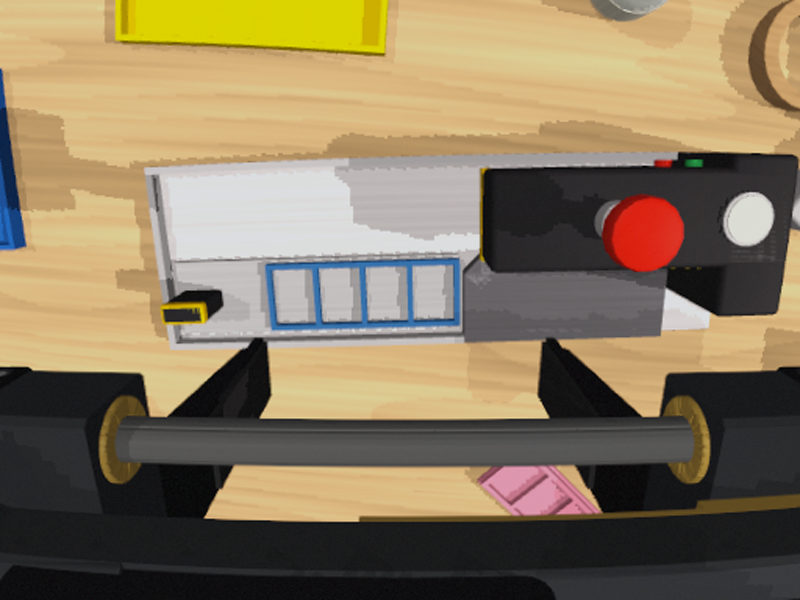

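```bash
python3 - <<'E'
from h import *
d=cam("wrist")
for c in blobs(d,"blue",60): print("blue",c.mean(0).round(), rect(d,c,18))
# knob, handle -> yaw
k=np.array([508.6,-206.1]); h=np.array([419.4,51.2]); v=k-h
yaw=np.arctan2(v[1],v[0])-np.arctan2(-270,60); print("yaw",np.degrees(yaw),np.linalg.norm(v),np.hypot(60,270))
# bay outer corners (viewed picture scaled 800/512): wall tops z 18
s=512/800
P=on_plane(d,np.array([[146,169],[172,347]])*s,18);print(P)
P=on_plane(d,np.array([[160,177],[346,159],[176,341],[460,335]])*s,18);print(P)
E
```

```text
blue [232. 188.] [array([432.8, -67.4]), array([ 49.7, 138.6]), np.float64(6.4)]
blue [  4. 105.] [array([509.9, 194.4]), array([ 20. , 128.1]), np.float64(85.5)]
yaw 6.591448727405652 272.32320870612557 276.5863337187866
[[510.86059453  90.06859389]
 [379.02173634  75.03727621]]
[[ 505.94003048   79.95248214]
 [ 527.33296071  -50.08520922]
 [ 384.21337184   71.68338545]
 [ 407.36468867 -141.55692398]]
```

Call:
carry_out(
  motion=[
    [8.6, -41, 0, 0, 0],
    [8.6, -41, 0, 0, 0],
    [8.6, -41, 0, 0, 0],
    [8.6, -41, 0, 0, 0],
    [8.6, -41, 0, 0, 0],
    [8.6, -41, 0, 0, 0],
    [8.6, -41, 0, 0, 0],
    [8.6, -41, 0, 0, 0],
  ],
)

```text
t: 2.7
eef_pos: [503.5, 240.4, 222.6]
tcp_rot: [3.141, -0.0, 0.083]
ft_force: [0.3, -0.0, 0.2]
opening: 1.003
grip_force: 0.0
```

Call:
carry_out(
  motion=[
    [0, 0, 0, -8.3, 0],
    [0, 0, 0, -8.3, 0],
    [0, 0, 0, -8.3, 0],
    [0, 0, 0, -8.3, 0],
    [0, 0, 0, -8.3, 0],
    [0, 0, 0, -8.3, 0],
    [0, 0, 0, -8.3, 0],
    [0, 0, 0, -8.3, 0],
    [0, 0, 0, -8.3, 0],
    [0, 0, 0, -8.3, 0],
    [0, 0, 0, -8.3, 0],
    [0, 0, 0, 0, 0],
  ],
)

```text
t: 3.9
eef_pos: [503.5, 238.6, 222.5]
tcp_rot: [-3.142, 0.0, 1.679]
ft_force: [-0.3, -1.3, -0.1]
opening: 0.999
grip_force: 0.0
```

```bash
python3 - <<'E'
from h import *
d=cam("wrist")
print(env.state()["joints"])
for c in blobs(d,"red",30): print("red",c.mean(0).round(), rect(d,c,24))
for c in blobs(d,"blue",100): print("blue",c.mean(0).round(), rect(d,c,14))
im=d["color"][:,:,::-1]
cv2.imwrite("pics/w2.png",im)
E
```

```text
[ 3.24266476e-01  3.94895970e-01  1.72706902e+00 -1.21110729e-04
  1.01972798e+00  2.21765509e-01]
red [268. 173.] [array([515.4, 230.6]), array([35.5, 24.9]), np.float64(5.9)]
red [275.  41.] [array([506.4, 367.6]), array([24.5, 35.4]), np.float64(88.6)]
blue [456. 101.] [array([713. , 331.2]), array([69.5, 64.6]), np.float64(6.7)]
blue [264. 103.] [array([503.4, 298.6]), array([133.2, 183. ]), np.float64(5.0)]
```

View pics/w2.png

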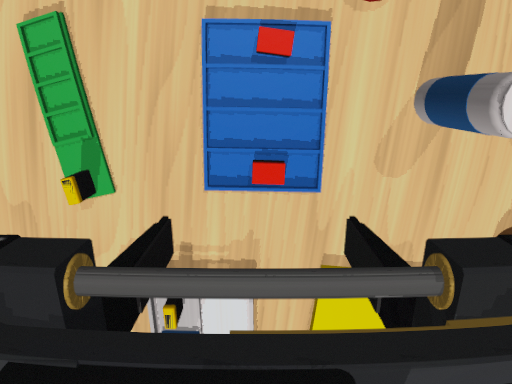

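Call:
carry_out(
  motion=[
    [-9.2, 11, 0, 0, 0.4],
    [0, 0, 45, 0, 0.4],
    [0, 0, 45, 0, 0.4],
    [0, 0, 45, 0, 0.4],
    [0, 0, 30, 0, 0.4],
    [0, 0, 20, 0, 0.4],
    [0, 0, 0, 0, 0.4],
    [0, 0, 18, 0, 0.4],
    [0, 0, 0, 0, 0.4],
    [0, 0, 0, 0, 0.4],
  ],
)

```text
t: 4.95
eef_pos: [515.7, 231.3, 20.6]
tcp_rot: [3.141, -0.0, 1.676]
ft_force: [0.4, 0.4, -0.7]
opening: 0.6
grip_force: 0.0
```

Call:
carry_out(
  motion=[
    [0, 0, 0, 0, 0.9],
    [0, 0, 0, 0, 0.9],
    [0, 0, 0, 0, 0.9],
    [0, 0, 0, 0, 0.9],
    [0, 0, 0, 0, 0.9],
    [0, 0, 0, 0, 0.9],
  ],
)

```text
t: 5.55
eef_pos: [515.2, 231.5, 20.2]
tcp_rot: [3.141, -0.0, 1.678]
ft_force: [-1.3, -0.8, 6.0]
opening: 0.377
grip_force: 29.8
```

Call:
carry_out(
  motion=[
    [0, 0, -20, 0, 0.9],
    [0, 0, -40, 0, 0.9],
    [0, 0, -40, 0, 0.9],
    [-33.8, -14.2, 0, 0, 0.9],
    [-33.8, -14.2, 0, 0, 0.9],
    [-33.8, -14.2, 0, 0, 0.9],
    [-33.8, -14.2, 0, 0, 0.9],
    [-33.8, -14.2, 0, 0, 0.9],
    [-33.8, -14.2, 0, 0, 0.9],
    [-33.8, -14.2, 0, 0, 0.9],
    [-33.8, -14.2, 0, 0, 0.9],
  ],
)

```text
t: 6.65
eef_pos: [430.3, -50.8, 119.8]
tcp_rot: [3.141, 0.0, 1.678]
ft_force: [0.0, 0.1, -0.2]
opening: 0.375
grip_force: 29.8
```

Call:
carry_out(
  motion=[
    [0, 0, 0, 0, 0.9],
    [0, 0, 0, 0, 0.9],
    [0, 0, 0, 0, 0.9],
  ],
)

```text
t: 6.95
eef_pos: [431.1, -48.9, 119.7]
tcp_rot: [3.141, 0.0, 1.678]
ft_force: [0.2, 0.4, -0.9]
opening: 0.381
grip_force: 29.8
```

```bash
python3 - <<'E'
from h import *
d=cam("wrist")
for c in blobs(d,"red",30): print("red",c.mean(0).round(), rect(d,c,12+100))
for c in blobs(d,"blue",40): print("blue",c.mean(0).round(), rect(d,c,18))
im=d["color"][:,:,::-1]
cv2.imwrite("pics/w3.png",im)
print(env.state()["eef_pos"],env.state()["tcp_rot"],env.state()["opening"])
E
```

```text
red [258. 243.] [array([432.2, -54.1]), array([38.5, 27.4]), np.float64(4.9)]
blue [257. 168.] [array([428.3, -33.6]), array([49.5, 71.9]), np.float64(6.5)]
[431.09504304 -48.7178286  119.64176699] [3.14152864e+00 3.79587232e-05 1.67874156e+00] 0.3783968709612333
```

View pics/w3.png

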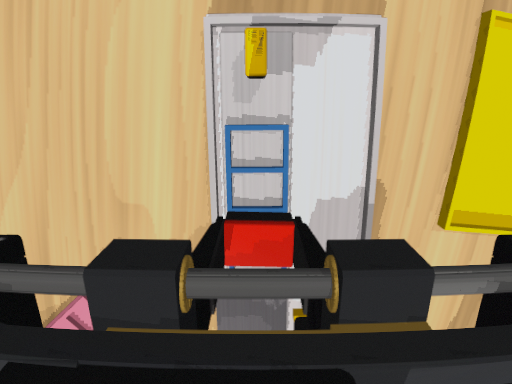

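```bash
python3 - <<'E'
from h import *
d=cam("wrist")
m=mask(d,"blue")
for r in (150,190): print(r,np.flatnonzero(m[r,200:310])[[0,-1]]+200, np.flatnonzero(np.diff(m[r,200:310].astype(int)))+200)
for c in (245,258,270): print(c,np.flatnonzero(np.diff(m[100:215,c].astype(int)))+100)
P=on_plane(d,[[257,127.5],[257.5,170],[258,209]],18);print(P)
P=on_plane(d,[[228,150],[286.5,150],[229,190],[287,190]],18);print(P)
for c in blobs(d,"red",30): print("red",rect(d,c,123))
E
```

```text
150 [226 287] [225 230 282 287]
190 [227 287] [226 231 282 287]
245 [124 129 166 171 206 211]
258 [124 129 166 171 206 211]
270 [124 129 166 171 206 211]
[[ 4.24966698e+02  2.44355606e-01]
 [ 4.28988165e+02 -3.34159370e+01]
 [ 4.32946345e+02 -6.62724772e+01]]
[[404.01135965 -19.80687391]
 [450.08795713 -14.80722276]
 [407.62087575 -52.54138115]
 [454.74489636 -47.42241696]]
red [array([431.6, -48.9]), array([36. , 25.6]), np.float64(4.9)]
```

Call:
carry_out(
  motion=[
    [-1.3, -0.4, 0, -0.5, 0.9],
    [0, 0, 40, 0, 0.9],
    [0, 0, 30, 0, 0.9],
    [0, 0, 10, 0, 0.9],
    [0, 0, 5, 0, 0.9],
    [0, 0, 0, 0, 0.9],
    [0, 0, 5, 0, 0.9],
    [0, 0, 0, 0, 0.9],
    [0, 0, 0, 0, 0.9],
  ],
)

```text
t: 7.95
eef_pos: [430.8, -50.9, 30.1]
tcp_rot: [3.141, 0.0, 1.686]
ft_force: [0.5, -0.4, -1.0]
opening: 0.375
grip_force: 29.8
```

Call:
carry_out(
  motion=[
    [0, 0, 1.5, 0, 0.9],
    [0, 0, 0, 0, 0.9],
    [0, 0, 0, 0, 0.4],
    [0, 0, 0, 0, 0.4],
    [0, 0, 0, 0, 0.4],
    [0, 0, 0, 0, 0.4],
    [0, 0, -20, 0, 0.4],
    [0, 0, -50, 0, 0.4],
    [0, 0, -50, 0, 0.4],
    [0, 0, -50, 0, 0.4],
  ],
)

```text
t: 8.95
eef_pos: [430.1, -50.7, 200.1]
tcp_rot: [-3.141, -0.0, 1.686]
ft_force: [0.7, -0.1, 0.2]
opening: 0.599
grip_force: 0.0
```

Call:
carry_out(
  motion=[
    [38, 10, 0, 0, 0.4],
    [38, 10, 0, 0, 0.4],
    [38, 10, 0, 0, 0.4],
    [38, 10, 0, 0, 0.4],
    [38, 10, 0, 0, 0.4],
    [38, 10, 0, 0, 0.4],
    [38, 10, 0, 0, 0.4],
    [38, 10, 0, 0, 0.4],
    [38, 10, 0, 0, 0.4],
    [0, 0, 0, 0, 0.4],
    [0, 0, 0, 0, 0.4],
  ],
)

```text
t: 10.05
eef_pos: [480.1, 299.6, 197.6]
tcp_rot: [-3.141, 0.001, 1.688]
ft_force: [0.3, 0.2, -0.4]
opening: 0.6
grip_force: 0.0
```

```bash
cat > look.py <<'E'
import sys
from h import *
d=cam(sys.argv[1]); z=float(sys.argv[2])
s=env.state(); print(s["t"],s["eef_pos"].round(1),np.degrees(s["tcp_rot"]).round(2),round(s["opening"]*95,1))
for k in sys.argv[3:]:
    for c in blobs(d,k,40): print(k,c.mean(0).round(), *rect(d,c,z))
E
python3 look.py wrist 24 red; python3 look.py top 32 red
```

```text
10.1 [480.2 298.8 197.8] [-1.7995e+02  3.0000e-02  9.6650e+01] 56.9
red [293. 105.] [506.1 368.1] [23.5 35.9] 88.6
red [399.  27.] [597.6 450.8] [71.1 55.3] 9.6
10.15 [480.3 298.4 198. ] [-1.7996e+02  3.0000e-02  9.6600e+01] 56.9
red [492. 229.] [ 412.5 -729. ] [137.7 117.3] 89.5
red [285. 212.] [431.8 -51.9] [34. 20.] 2.9
red [337. 184.] [ 532.4 -222.6] [38.1 40.8] 3.2
```

Call:
carry_out(
  motion=[
    [33, 16.8, 0, 0, 0.4],
    [33, 16.8, 0, 0, 0.4],
    [0, 0, 0, 8, 0.4],
    [0, 0, 45, 0, 0.4],
    [0, 0, 45, 0, 0.4],
    [0, 0, 40, 0, 0.4],
    [0, 0, 30, 0, 0.4],
    [0, 0, 0, 0, 0.4],
    [0, 0, 18, 0, 0.4],
    [0, 0, 0, 0, 0.4],
    [0, 0, 0, 0, 0.4],
  ],
)

```text
t: 11.25
eef_pos: [507.0, 368.4, 21.7]
tcp_rot: [3.141, -0.001, 1.546]
ft_force: [0.3, -1.1, 0.2]
opening: 0.602
grip_force: 0.0
```

Call:
carry_out(
  motion=[
    [0, 0, 0, 0, 0.9],
    [0, 0, 0, 0, 0.9],
    [0, 0, 0, 0, 0.9],
    [0, 0, 0, 0, 0.9],
    [0, 0, 0, 0, 0.9],
    [0, 0, 0, 0, 0.9],
  ],
)

```text
t: 11.85
eef_pos: [506.5, 368.7, 20.7]
tcp_rot: [3.141, -0.0, 1.547]
ft_force: [-0.8, -1.2, 6.1]
opening: 0.376
grip_force: 30.0
```

Call:
carry_out(
  motion=[
    [0, 0, -20, 0, 0.9],
    [0, 0, -40, 0, 0.9],
    [0, 0, -40, 0, 0.9],
    [-43, -7.8, 0, 0, 0.9],
    [-43, -7.8, 0, 0, 0.9],
    [-43, -7.8, 0, 0, 0.9],
    [-43, -7.8, 0, 0, 0.9],
    [-43, -7.8, 0, 0, 0.9],
    [-43, -7.8, 0, 0, 0.9],
    [-43, -7.8, 0, 0, 0.9],
    [-43, -7.8, 0, 0, 0.9],
    [-43, -7.8, 0, 0, 0.9],
  ],
)

```text
t: 13.05
eef_pos: [426.3, -18.0, 120.3]
tcp_rot: [3.141, 0.0, 1.547]
ft_force: [1.2, -0.5, -1.1]
opening: 0.375
grip_force: 30.0
```

Call:
carry_out(
  motion=[
    [0, 0, 0, -7.8, 0.9],
    [0, 0, 0, 0, 0.9],
    [0, 0, 0, 0, 0.9],
    [0, 0, 0, 0, 0.9],
  ],
)

```text
t: 13.45
eef_pos: [427.0, -15.8, 120.1]
tcp_rot: [3.142, 0.0, 1.682]
ft_force: [1.1, -0.0, -0.1]
opening: 0.376
grip_force: 30.0
```

```bash
python3 look.py wrist 123.5 red; python3 - <<'E'
from h import *
d=cam("wrist"); m=mask(d,"blue")
for c in (245,258,270): print(c,np.flatnonzero(np.diff(m[100:260,c].astype(int)))+100)
for r in (180,190,195): print(r, np.flatnonzero(np.diff(m[r,200:310].astype(int)))+200)
cv2.imwrite("pics/w4.png",d["color"][:,:,::-1])
E
```

```text
13.5 [427.  -15.8 120.1] [180.     0.    96.39] 35.9
red [258. 241.] [427.3 -15.2] [36.  25.3] 6.4
245 [165 170 205 210]
258 [165 170 205 210]
270 [165 170 205 210]
180 [226 231 283 287]
190 [227 231 282 287]
195 [227 231 282 287]
```

View pics/w4.png

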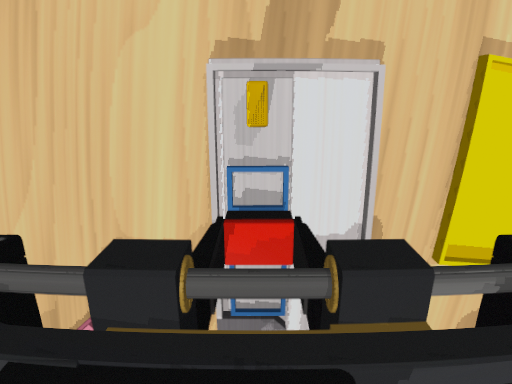

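Call:
carry_out(
  motion=[
    [-1.4, 0, 0, 0, 0.9],
    [0, 0, 40, 0, 0.9],
    [0, 0, 30, 0, 0.9],
    [0, 0, 10, 0, 0.9],
    [0, 0, 5, 0, 0.9],
    [0, 0, 0, 0, 0.9],
    [0, 0, 5, 0, 0.9],
    [0, 0, 1.4, 0, 0.9],
    [0, 0, 0, 0, 0.9],
    [0, 0, 0, 0, 0.9],
  ],
)

```text
t: 14.55
eef_pos: [427.2, -18.0, 29.0]
tcp_rot: [3.141, 0.0, 1.683]
ft_force: [-0.6, -0.6, 0.2]
opening: 0.376
grip_force: 30.0
```

Call:
carry_out(
  motion=[
    [0, 0, 0, 0, 0.4],
    [0, 0, 0, 0, 0.4],
    [0, 0, 0, 0, 0.4],
    [0, 0, 0, 0, 0.4],
    [0, 0, -20, 0, 0.4],
    [0, 0, -40, 0, 0.4],
    [0, 0, -40, 0, 0.4],
    [0, 0, -50, 0, 0.4],
    [0, 0, -25, 0, 0.4],
    [-40, 0, 0, 0, 0.4],
    [-30, 0, 0, 0, 0.4],
    [0, 0, 0, 0, 0.4],
  ],
)

```text
t: 15.75
eef_pos: [435.3, -89.8, 204.0]
tcp_rot: [3.141, 0.001, 1.681]
ft_force: [-0.1, 0.3, 0.2]
opening: 0.6
grip_force: 0.0
```

```bash
python3 look.py wrist 32 red;python3 look.py wrist 54 yellow; python3 -c "
from h import *
cv2.imwrite('pics/w5.png',cam('wrist')['color'][:,:,::-1])"
```

```text
15.8 [434.8 -88.5 203.7] [-180.      0.     96.28] 57.2
red [323. 325.] [ 532.5 -267.3] [32.5 14.4] 5.2
red [258. 132.] [431.  -51.8] [35.7 23.7] 6.3
red [258.  98.] [427.4 -18.7] [35.1 21.8] 6.3
15.85 [434.5 -87.7 203.5] [-1.7997e+02 -2.0000e-02  9.6330e+01] 56.9
yellow [465.  89.] [631.   18.2] [115.5 163.3] 0.9
yellow [257.  17.] [418.4  51. ] [12.1 28.2] 6.4
```

View pics/w5.png

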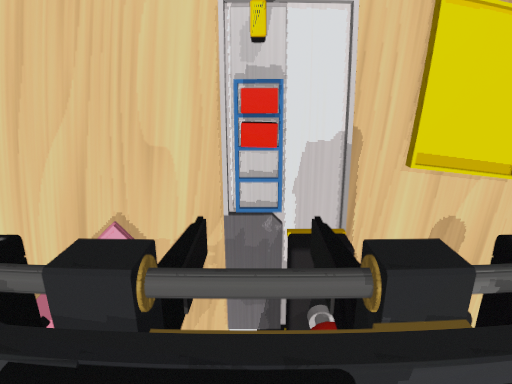

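Call:
carry_out(
  motion=[
    [46.6, 0, 0, 0, 0.4],
    [46.6, 0, 0, 0, 0.4],
    [46.6, 0, 0, 0, 0.4],
    [0, 0, 0, 0, 0.4],
    [0, 0, 40, 0, 0.4],
    [0, 0, 40, 0, 0.4],
    [0, 0, 40, 0, 0.4],
    [0, 0, 30, 0, 0.4],
    [0, 0, 18, 0, 0.4],
    [0, 0, 0, 0, 0.4],
    [0, 0, 0, 0, 0.4],
  ],
)

```text
t: 17.0
eef_pos: [419.1, 51.6, 35.9]
tcp_rot: [-3.141, -0.0, 1.683]
ft_force: [-0.5, 0.1, 0.6]
opening: 0.603
grip_force: 0.0
```

Call:
carry_out(
  motion=[
    [0, 0, 0, 0, 1],
    [0, 0, 0, 0, 1],
    [0, 0, 0, 0, 1],
    [0, 0, 0, 0, 1],
    [0, 0, 0, 0, 1],
    [0, 0, 0, 0, 1],
    [0, 0, 0, 0, 1],
  ],
)

```text
t: 17.7
eef_pos: [419.0, 51.4, 35.8]
tcp_rot: [-3.141, -0.0, 1.682]
ft_force: [-1.4, -0.5, 3.7]
opening: 0.143
grip_force: 30.0
```

Call:
carry_out(
  motion=[
    [0, 5, 0, 0, 1],
    [0, 7, 0, 0, 1],
    [0, 8, 0, 0, 1],
    [0, 8, 0, 0, 1],
    [0, 8, 0, 0, 1],
    [0, 8, 0, 0, 1],
    [0, 8, 0, 0, 1],
    [0, 5, 0, 0, 1],
    [0, 3, 0, 0, 1],
    [0, 0, 0, 0, 1],
    [0, 0, 0, 0, 1],
  ],
)

```text
t: 18.8
eef_pos: [477.5, 58.1, 35.8]
tcp_rot: [-3.139, -0.0, 1.682]
ft_force: [-6.5, -1.2, 8.5]
opening: 0.144
grip_force: 30.0
```

Call:
carry_out(
  motion=[
    [-4, 0, 0, 0, 1],
    [-8, 0, 0, 0, 1],
    [-10, 0, 0, 0, 1],
    [-10, 0, 0, 0, 1],
    [-10, 0, 0, 0, 1],
    [-8, 0, 0, 0, 1],
    [0, 0, 0, 0, 1],
  ],
)

```text
t: 19.5
eef_pos: [484.4, 7.8, 35.8]
tcp_rot: [-3.141, 0.0, 1.682]
ft_force: [-1.8, -5.4, 3.7]
opening: 0.145
grip_force: 30.0
```

Call:
carry_out(
  motion=[
    [-10, 0, 0, 0, 1],
    [-10, 0, 0, 0, 1],
    [-10, 0, 0, 0, 1],
    [-10, 0, 0, 0, 1],
    [-10, 0, 0, 0, 1],
    [-10, 0, 0, 0, 1],
    [-10, 0, 0, 0, 1],
    [-10, 0, 0, 0, 1],
    [-8, 0, 0, 0, 1],
    [-4, 0, 0, 0, 1],
    [0, 0, 0, 0, 1],
  ],
)

```text
t: 20.6
eef_pos: [494.5, -83.1, 35.8]
tcp_rot: [-3.141, -0.0, 1.683]
ft_force: [-2.4, -1.9, 4.0]
opening: 0.143
grip_force: 30.0
```

Call:
carry_out(
  motion=[
    [-4, 0, 0, 0, 1],
    [-4, 0, 0, 0, 1],
    [-3, 0, 0, 0, 1],
    [-2, 0, 0, 0, 1],
    [0, 0, 0, 0, 1],
  ],
)

```text
t: 21.1
eef_pos: [495.5, -94.3, 35.8]
tcp_rot: [-3.14, -0.002, 1.683]
ft_force: [-1.5, 14.4, 8.1]
opening: 0.147
grip_force: 30.0
```

Call:
carry_out(
  motion=[
    [1, 0, 0, 0, 1],
    [0, 0, 0, 0, 0.4],
    [0, 0, 0, 0, 0.4],
    [0, 0, 0, 0, 0.4],
    [0, 0, 0, 0, 0.4],
    [0, 0, -20, 0, 0.4],
    [0, 0, -50, 0, 0.4],
    [0, 0, -50, 0, 0.4],
    [0, 0, -45, 0, 0.4],
    [0, 0, 0, 0, 1],
    [0, 0, 0, 0, 1],
    [0, 0, 0, 0, 1],
  ],
)

```text
t: 22.3
eef_pos: [495.5, -94.8, 199.6]
tcp_rot: [-3.14, -0.001, 1.683]
ft_force: [-0.8, 0.3, -0.1]
opening: 0.404
grip_force: 0.0
```

```bash
python3 look.py wrist 54 yellow; python3 look.py top 139.5 red yellow
```

```text
22.35 [495.5 -94.8 199.3] [-1.7987e+02 -6.0000e-02  9.6420e+01] 34.2
yellow [258. 175.] [495.5 -93.8] [12.4 27.1] 6.4
yellow [429.  79.] [643.2  14.8] [121.9 157.3] 0.6
22.4 [495.6 -94.8 199.3] [-1.7986e+02 -6.0000e-02  9.6420e+01] 30.5
red [492. 230.] [ 394.9 -679.7] [128.3 109.3] 89.5
red [337. 184.] [ 506.6 -207.8] [35.5 38. ] 3.2
red [139. 156.] [566.3 423.8] [60.4 59.2] 56.3
yellow [263. 143.] [624.7  22.5] [126.1 169.5] 0.7
```

Call:
carry_out(
  motion=[
    [-40, 0, 0, 0, 1],
    [-40, 0, 0, 0, 1],
    [-32.5, 0, 0, 0, 1],
    [0, 0, 20, 0, 1],
    [0, 0, 20, 0, 1],
    [0, 0, 8, 0, 1],
    [0, 0, 0, 0, 1],
    [0, 0, 0, 0, 1],
  ],
)

```text
t: 23.2
eef_pos: [508.8, -206.6, 152.9]
tcp_rot: [-3.141, -0.0, 1.683]
ft_force: [0.6, 0.7, -0.5]
opening: 0.005
grip_force: 0.0
```

Call:
carry_out(
  motion=[
    [0, 0, 4, 0, 1],
    [0, 0, 3, 0, 1],
    [0, 0, 3, 0, 1],
    [0, 0, 3, 0, 1],
    [0, 0, 2, 0, 1],
    [0, 0, 0, 0, 1],
    [0, 0, 0, 0, 1],
  ],
)

```text
t: 23.9
eef_pos: [509.1, -206.7, 138.5]
tcp_rot: [3.14, 0.001, 1.683]
ft_force: [-0.2, 0.9, 7.7]
opening: 0.005
grip_force: 4.1
```

Call:
carry_out(
  motion=[
    [0, 0, 2, 0, 1],
    [0, 0, 1.5, 0, 1],
    [0, 0, 0.5, 0, 1],
    [0, 0, 0, 0, 1],
    [0, 0, 0, 0, 1],
  ],
)

```text
t: 24.4
eef_pos: [509.1, -206.8, 136.2]
tcp_rot: [3.139, 0.002, 1.683]
ft_force: [-6.6, 2.8, 26.9]
opening: 0.001
grip_force: 13.3
```

Call:
carry_out(
  motion=[
    [0, 0, -5, 0, 1],
    [0, 0, -15, 0, 1],
    [0, 0, -40, 0, 0.4],
    [37.5, 0, 0, 0, 0.4],
    [37.5, 0, 0, 0, 0.4],
    [37.5, 0, 0, 0, 0.4],
    [0, 0, 0, 0, 0.4],
    [0, 0, 0, 0, 0.4],
  ],
)

```text
t: 25.2
eef_pos: [496.2, -94.4, 194.0]
tcp_rot: [3.141, 0.0, 1.685]
ft_force: [0.6, 0.4, -0.2]
opening: 0.454
grip_force: 0.0
```

```bash
python3 look.py wrist 54 yellow; python3 look.py top 139.5 red
```

```text
25.25 [496.3 -95.1 193.9] [1.7997e+02 3.0000e-02 9.6460e+01] 46.6
yellow [258. 177.] [495.6 -93.8] [12.1 27.6] 6.5
yellow [432.  77.] [642.7  14.3] [121.6 155.9] 0.6
25.3 [496.3 -95.5 193.8] [1.7998e+02 2.0000e-02 9.6410e+01] 50.6
red [492. 230.] [ 394.8 -679.7] [128.3 109.1] 89.5
red [337. 184.] [ 506.6 -207.8] [35.5 38. ] 3.2
red [139. 156.] [566.3 423.8] [60.4 59.2] 56.3
```

Plunger is up again (same top-view spot). Grip the handle.

Call:
carry_out(
  motion=[
    [1, -0.7, 0, 0, 0.4],
    [0, 0, 40, 0, 0.4],
    [0, 0, 40, 0, 0.4],
    [0, 0, 40, 0, 0.4],
    [0, 0, 25, 0, 0.4],
    [0, 0, 13, 0, 0.4],
    [0, 0, 0, 0, 0.4],
    [0, 0, 0, 0, 0.4],
  ],
)

```text
t: 26.1
eef_pos: [495.4, -94.5, 35.9]
tcp_rot: [-3.141, 0.0, 1.682]
ft_force: [1.0, 0.9, 0.1]
opening: 0.599
grip_force: 0.0
```

Call:
carry_out(
  motion=[
    [0, 0, 0, 0, 1],
    [0, 0, 0, 0, 1],
    [0, 0, 0, 0, 1],
    [0, 0, 0, 0, 1],
    [0, 0, 0, 0, 1],
    [0, 0, 0, 0, 1],
    [0, 0, 0, 0, 1],
  ],
)

```text
t: 26.8
eef_pos: [495.3, -94.0, 35.8]
tcp_rot: [3.141, 0.0, 1.683]
ft_force: [0.7, 0.2, 2.3]
opening: 0.142
grip_force: 30.0
```

Call:
carry_out(
  motion=[
    [4, 0, 0, 0, 1],
    [8, 0, 0, 0, 1],
    [10, 0, 0, 0, 1],
    [10, 0, 0, 0, 1],
    [10, 0, 0, 0, 1],
    [10, 0, 0, 0, 1],
    [10, 0, 0, 0, 1],
    [0, 0, 0, 0, 1],
  ],
)

```text
t: 27.6
eef_pos: [487.9, -30.7, 35.8]
tcp_rot: [-3.141, -0.001, 1.684]
ft_force: [-0.0, 6.6, 4.0]
opening: 0.143
grip_force: 30.0
```

Call:
carry_out(
  motion=[
    [10, 0, 0, 0, 1],
    [10, 0, 0, 0, 1],
    [10, 0, 0, 0, 1],
    [10, 0, 0, 0, 1],
    [10, 0, 0, 0, 1],
    [10, 0, 0, 0, 1],
    [10, 0, 0, 0, 1],
    [10, 0, 0, 0, 1],
    [6, 0, 0, 0, 1],
    [2, 0, 0, 0, 1],
    [0, 0, 0, 0, 1],
  ],
)

```text
t: 28.7
eef_pos: [478.3, 55.5, 35.8]
tcp_rot: [-3.142, -0.0, 1.683]
ft_force: [1.0, 3.6, 4.9]
opening: 0.145
grip_force: 30.0
```

Call:
carry_out(
  motion=[
    [2.5, 0, 0, 0, 1],
    [0, -5, 0, 0, 1],
    [0, -8, 0, 0, 1],
    [0, -8, 0, 0, 1],
    [0, -8, 0, 0, 1],
    [0, -8, 0, 0, 1],
    [0, -8, 0, 0, 1],
    [0, -8, 0, 0, 1],
    [0, -5, 0, 0, 1],
    [0, -2, 0, 0, 1],
    [0, 0, 0, 0, 1],
  ],
)

```text
t: 29.8
eef_pos: [418.1, 50.8, 35.8]
tcp_rot: [-3.141, 0.0, 1.683]
ft_force: [0.8, -1.2, 7.7]
opening: 0.145
grip_force: 30.0
```

Call:
carry_out(
  motion=[
    [0, 0, 0, 0, 0.4],
    [0, 0, 0, 0, 0.4],
    [0, 0, 0, 0, 0.4],
    [0, 0, 0, 0, 0.4],
    [0, 0, -20, 0, 0.4],
    [0, 0, -50, 0, 0.4],
    [0, 0, -50, 0, 0.4],
    [0, 0, -48, 0, 0.4],
    [-40, 0, 0, 0, 0.4],
    [-40, 0, 0, 0, 0.4],
    [-30, 0, 0, 0, 0.4],
    [0, 0, 0, 0, 0.4],
  ],
)

```text
t: 31.0
eef_pos: [431.1, -60.9, 203.7]
tcp_rot: [3.141, 0.0, 1.68]
ft_force: [0.5, 0.5, -0.1]
opening: 0.6
grip_force: 0.0
```

```bash
python3 look.py wrist 32 red;python3 look.py wrist 54 yellow; python3 look.py wrist 18 blue; python3 look.py top 14 yellow; python3 -c "
from h import *
cv2.imwrite('pics/w6.png',cam('wrist')['color'][:,:,::-1])"
```

```text
31.05 [430.7 -59.6 203.6] [-1.7997e+02 -1.0000e-02  9.6260e+01] 56.8
red [259. 162.] [431.1 -52.2] [34.7 23.6] 6.3
red [259. 128.] [427.5 -18.8] [35.6 23.6] 6.3
31.1 [430.5 -58.7 203.5] [-1.7996e+02 -2.0000e-02  9.6320e+01] 57.0
yellow [258.  52.] [418.4  50.9] [12.4 28.8] 6.3
yellow [464. 118.] [633.   21.6] [120.2 163.5] 0.8
31.15 [430.5 -58.1 203.5] [-1.7996e+02 -2.0000e-02  9.6390e+01] 57.2
blue [259. 173.] [432.4 -68.6] [ 49.6 139.2] 6.4
31.2 [430.5 -57.8 203.6] [-1.7996e+02 -2.0000e-02  9.6440e+01] 56.8
yellow [266. 144.] [665.   24.4] [136.7 184.8] 0.7
```

View pics/w6.png

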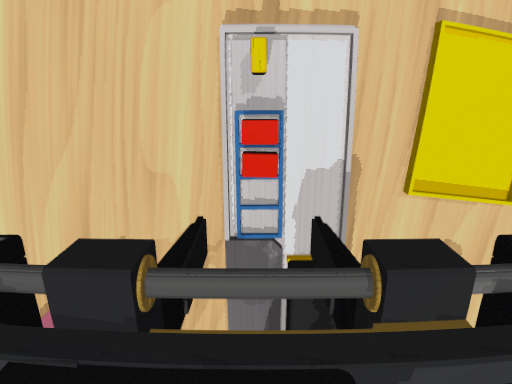

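Call:
carry_out(
  motion=[
    [39.1, 1.3, 0, 0, 0.4],
    [0, 0, 40, 0, 0.4],
    [0, 0, 40, 0, 0.4],
    [0, 0, 40, 0, 0.4],
    [0, 0, 30, 0, 0.4],
    [0, 0, 15, 0, 0.4],
    [0, 0, 0, 0, 0.4],
    [0, 0, 8.5, 0, 0.4],
    [0, 0, 0, 0, 0.4],
    [0, 0, 0, 0, 0.4],
  ],
)

```text
t: 32.25
eef_pos: [428.1, -19.4, 30.8]
tcp_rot: [3.141, 0.0, 1.683]
ft_force: [-0.4, 0.1, -0.1]
opening: 0.601
grip_force: 0.0
```

Call:
carry_out(
  motion=[
    [0, 0, 0, 0, 0.9],
    [0, 0, 0, 0, 0.9],
    [0, 0, 0, 0, 0.9],
    [0, 0, 0, 0, 0.9],
    [0, 0, 0, 0, 0.9],
    [0, 0, 0, 0, 0.9],
  ],
)

```text
t: 32.85
eef_pos: [427.9, -19.5, 30.5]
tcp_rot: [3.141, 0.0, 1.683]
ft_force: [0.0, -0.4, 5.3]
opening: 0.375
grip_force: 30.0
```

Call:
carry_out(
  motion=[
    [0, 0, -15, 0, 0.9],
    [0, 0, -40, 0, 0.9],
    [0, 0, -45, 0, 0.9],
    [9.4, 40.8, 0, 0, 0.9],
    [9.4, 40.8, 0, 0, 0.9],
    [9.4, 40.8, 0, 0, 0.9],
    [9.4, 40.8, 0, 0, 0.9],
    [9.4, 40.8, 0, 0, 0.9],
    [9.4, 40.8, 0, 0, 0.9],
    [0, 0, 0, 0, 0.9],
    [0, 0, 0, 0, 0.9],
    [0, 0, 0, 0, 0.9],
  ],
)

```text
t: 34.05
eef_pos: [663.7, 63.7, 129.9]
tcp_rot: [-3.14, 0.0, 1.683]
ft_force: [0.1, 0.2, -0.1]
opening: 0.376
grip_force: 30.0
```

```bash
python3 look.py top 14 yellow; python3 look.py wrist 132 red; python3 look.py wrist 14 yellow
```

```text
34.1 [663.8  63.6 130.2] [-179.95    0.     96.4 ] 35.6
yellow [281. 145.] [665.2 -28.7] [ 74.2 138.8] 88.9
34.15 [664.   63.6 130.4] [-179.98    0.     96.4 ] 35.4
red [258. 238.] [663.9  65.5] [35.9 24.8] 6.5
34.2 [664.1  63.6 130.5] [-1.7999e+02  1.0000e-02  9.6390e+01] 35.1
yellow [256. 308.] [680.9 -60.5] [90.1 23. ] 5.8
yellow [259. 265.] [672.9 -12.9] [64.   7.2] 6.4
yellow [257. 181.] [664.6  54.9] [134.  121.1] 0.7
```

Call:
carry_out(
  motion=[
    [0, 0, 45, 0, 0.9],
    [0, 0, 35, 0, 0.9],
    [0, 0, 15, 0, 0.9],
    [0, 0, 5, 0, 0.9],
    [0, 0, 0, 0, 0.9],
    [0, 0, 5, 0, 0.9],
    [0, 0, 1, 0, 0.9],
    [0, 0, 0, 0, 0.9],
    [0, 0, 0, 0, 0.9],
  ],
)

```text
t: 35.1
eef_pos: [665.0, 64.0, 24.8]
tcp_rot: [3.141, 0.0, 1.683]
ft_force: [0.3, 0.3, -1.6]
opening: 0.375
grip_force: 30.0
```

Then release, rise, and head back for the second lift.

Call:
carry_out(
  motion=[
    [0, 0, 1.7, 0, 0.9],
    [0, 0, 0, 0, 0.9],
    [0, 0, 0, 0, 0.4],
    [0, 0, 0, 0, 0.4],
    [0, 0, 0, 0, 0.4],
    [0, 0, 0, 0, 0.4],
    [0, 0, -20, 0, 0.4],
    [0, 0, -50, 0, 0.4],
    [0, 0, -50, 0, 0.4],
    [0, 0, -55, 0, 0.4],
    [-22, -40, 0, 0, 0.4],
    [-22, -40, 0, 0, 0.4],
  ],
)

```text
t: 36.3
eef_pos: [589.8, 11.1, 193.9]
tcp_rot: [3.138, 0.001, 1.684]
ft_force: [-0.4, -1.0, -0.9]
opening: 0.601
grip_force: 0.0
```

Call:
carry_out(
  motion=[
    [-22, -40, 0, 0, 0.4],
    [-22, -40, 0, 0, 0.4],
    [-22, -40, 0, 0, 0.4],
    [-22, -45, 0, 0, 0.4],
    [0, 0, 0, 0, 0.4],
    [0, 0, 0, 0, 0.4],
    [0, 0, 0, 0, 0.4],
  ],
)

```text
t: 37.0
eef_pos: [437.0, -94.4, 192.8]
tcp_rot: [3.141, 0.0, 1.683]
ft_force: [0.2, 0.3, 0.4]
opening: 0.6
grip_force: 0.0
```

```bash
python3 look.py wrist 32 red; python3 look.py top 24 red; python3 look.py top 14 yellow
```

```text
37.05 [437.  -94.2 192.5] [1.7997e+02 1.0000e-02 9.6470e+01] 56.7
red [325. 327.] [ 533.7 -265.6] [26.7  8.4] 5.3
red [257. 129.] [431.4 -52.9] [34.7 23.8] 6.4
red [499.  41.] [651.8  60.6] [27.5 24.2] 10.3
37.1 [437.  -94.1 192.4] [1.7999e+02 1.0000e-02 9.6490e+01] 57.1
red [492. 230.] [ 413.8 -732.5] [138.3 118. ] 89.2
red [339. 185.] [ 532.8 -233.1] [24.4 41. ] 73.8
red [140. 156.] [596.8 457. ] [65.1 65.3] 6.1
37.15 [436.9 -94.  192.4] [-180.     0.    96.5] 57.1
yellow [266. 144.] [664.9  24.5] [136.8 185. ] 0.7
```

Call:
carry_out(
  motion=[
    [41.8, -0.8, 0, 0, 0.4],
    [0, 0, 40, 0, 0.4],
    [0, 0, 40, 0, 0.4],
    [0, 0, 40, 0, 0.4],
    [0, 0, 25, 0, 0.4],
    [0, 0, 10, 0, 0.4],
    [0, 0, 0, 0, 0.4],
    [0, 0, 8, 0, 0.4],
    [0, 0, 0, 0, 0.4],
    [0, 0, 0, 0, 0.4],
  ],
)

```text
t: 38.15
eef_pos: [431.0, -53.2, 30.2]
tcp_rot: [3.14, 0.001, 1.683]
ft_force: [0.1, -0.3, 0.3]
opening: 0.598
grip_force: 0.0
```

Call:
carry_out(
  motion=[
    [0, 0, 0, 0, 0.9],
    [0, 0, 0, 0, 0.9],
    [0, 0, 0, 0, 0.9],
    [0, 0, 0, 0, 0.9],
    [0, 0, 0, 0, 0.9],
    [0, 0, 0, 0, 0.9],
  ],
)

```text
t: 38.75
eef_pos: [430.8, -53.2, 29.7]
tcp_rot: [3.141, 0.0, 1.683]
ft_force: [-0.8, -0.3, 4.9]
opening: 0.377
grip_force: 29.9
```

Call:
carry_out(
  motion=[
    [0, 0, -15, 0, 0.9],
    [0, 0, -40, 0, 0.9],
    [0, 0, -45, 0, 0.9],
    [2.8, 39.6, 0, 0, 0.9],
    [2.8, 39.6, 0, 0, 0.9],
    [2.8, 39.6, 0, 0, 0.9],
    [2.8, 39.6, 0, 0, 0.9],
    [2.8, 39.6, 0, 0, 0.9],
    [2.8, 39.6, 0, 0, 0.9],
    [0, 0, 0, 0, 0.9],
    [0, 0, 0, 0, 0.9],
    [0, 0, 0, 0, 0.9],
  ],
)

```text
t: 39.95
eef_pos: [663.9, -9.9, 129.2]
tcp_rot: [-3.14, -0.0, 1.683]
ft_force: [-1.1, -0.1, -0.5]
opening: 0.376
grip_force: 29.9
```

```bash
python3 look.py wrist 24 red yellow; python3 look.py wrist 132 red
```

```text
40.0 [664.  -10.  129.5] [-179.95   -0.     96.41] 35.7
red [259. 239.] [669.4 -56.3] [60.1 42.5] 5.4
red [270.  95.] [665.   64.3] [34.9 22. ] 6.5
yellow [264. 137.] [664.7  24.4] [129.3 177.3] 0.6
40.05 [664.1 -10.1 129.7] [-179.98    0.     96.4 ] 35.7
red [259. 239.] [664.2  -8.4] [35.9 25.4] 5.4
red [270.  95.] [661.5  63.9] [20.8 13.6] 6.5
```

First lift lies at (665, 64) in the tray; the tray hasn't moved. Lowering the second.

Call:
carry_out(
  motion=[
    [0, 0, 45, 0, 0.9],
    [0, 0, 35, 0, 0.9],
    [0, 0, 15, 0, 0.9],
    [0, 0, 5, 0, 0.9],
    [0, 0, 0, 0, 0.9],
    [0, 0, 5, 0, 0.9],
    [0, 0, 1, 0, 0.9],
    [0, 0, 0, 0, 0.9],
    [0, 0, 0, 0, 0.9],
  ],
)

```text
t: 40.95
eef_pos: [665.1, -9.9, 24.1]
tcp_rot: [3.141, 0.0, 1.683]
ft_force: [-0.3, 0.7, -0.5]
opening: 0.379
grip_force: 29.9
```

Call:
carry_out(
  motion=[
    [0, 0, 1.8, 0, 0.9],
    [0, 0, 0, 0, 0.9],
    [0, 0, 0, 0, 0.4],
    [0, 0, 0, 0, 0.4],
    [0, 0, 0, 0, 0.4],
    [0, 0, 0, 0, 0.4],
    [0, 0, -20, 0, 0.4],
    [0, 0, -50, 0, 0.4],
    [0, 0, -50, 0, 0.4],
    [0, 0, -55, 0, 0.4],
    [-45, -10, 0, 0, 0.4],
    [-45, -10, 0, 0, 0.4],
  ],
)

```text
t: 42.15
eef_pos: [655.5, -101.6, 193.9]
tcp_rot: [3.138, 0.001, 1.686]
ft_force: [0.9, -0.2, -0.4]
opening: 0.602
grip_force: 0.0
```

Call:
carry_out(
  motion=[
    [0, 0, -20, 0, 0.4],
    [0, 0, 0, 0, 0.4],
    [0, 0, 0, 0, 0.4],
    [0, 0, 0, 0, 0.4],
  ],
)

```text
t: 42.55
eef_pos: [654.9, -100.6, 210.9]
tcp_rot: [-3.141, -0.0, 1.684]
ft_force: [-0.6, -1.6, -0.2]
opening: 0.6
grip_force: 0.0
```

```bash
python3 look.py wrist 24 red yellow; python3 look.py wrist 18 blue; python3 look.py top 139.5 red; python3 -c "
from h import *
cv2.imwrite('pics/w7.png',cam('wrist')['color'][:,:,::-1])"
```

```text
42.6 [ 654.9 -100.5  210.8] [-1.7994e+02 -2.0000e-02  9.6490e+01] 56.7
red [279.  80.] [665.3  -9.3] [34.1 22.4] 6.7
red [288.   8.] [665.5  58.8] [34.9 14.8] 7.0
yellow [281.  65.] [664.6   2.8] [130.4 142.2] 0.6
42.65 [ 654.9 -100.6  210.9] [-1.7994e+02 -2.0000e-02  9.6490e+01] 56.8
blue [ 58. 112.] [433.6 -68. ] [ 52.5 139. ] 6.6
42.7 [ 655.  -100.7  211. ] [-1.7995e+02 -2.0000e-02  9.6480e+01] 57.0
red [ 58. 284.] [149.9 622.5] [20.7 24.3] 3.1
red [492. 230.] [ 394.8 -679.7] [128.3 109.1] 89.5
red [337. 184.] [ 506.6 -207.8] [35.5 38. ] 3.2
red [140. 156.] [566.2 422.7] [60.6 60.1] 78.1
```

View pics/w7.png

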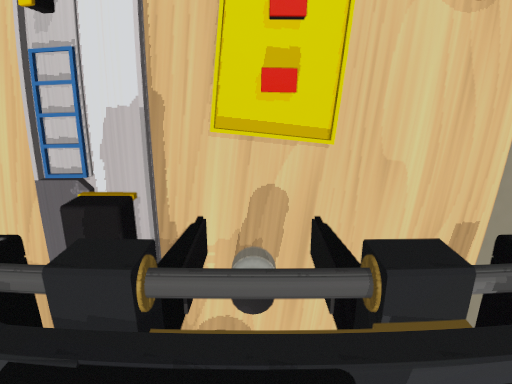

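```bash
python3 -c "
from cell import env
print(env.job_done())"
```

```text
the job is handed in; nothing more can be done
None
```

Job handed in at about 43 s of robot time (no verdict came back): both lifts present were pressed and lie red side up, unstacked, in the yellow tray, the sled is back in the near half of the bay, the plunger is up, and nothing else was touched.

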